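# Seat an amber brooch in a three-ball setting jig

### The arm

A 6-joint arm with a two-finger parallel gripper is mounted at the origin on the work surface. World frame = base frame: x ahead of the robot, y to its left, z up, the work surface at z = 0. Lengths are in mm, angles in rad, forces in N, time in s.
With the tool pointing down it reaches from about 375 to 750 mm from the base axis. Payload 9 kg.
Tool frame: the origin (TCP) lies at the very end of the fingers, on their centre line; the grasp point (between the pads) lies 19 mm behind it; z points along the fingers, x is the direction in which the jaws open and shut, and the axes are right-handed (so a half turn about z gives the same grasp; the last joint's range is limited). The gripper opens to 85 mm and grips with 20 to 120 N. Pads are 22 mm wide; open, the fingers measure 114 mm over their backs; the gripper's body (76 mm by 85 mm) begins 54 mm behind the grasp point. The pads swing forward as they close: fully open they stand 13 mm farther back than shut.
Start: joints at [-0.218, 0.104, 0.097, 1.564, 0, 1.353], TCP at [600.031, 0.003, 231.331] pointing down, gripper open.
Joint ranges: [-2.99, 2.99], [-0.84, 1.86], [-1.1, 1.16], [-1.84, 2.11], [-1.51, 1.56], [-3.14, 3.14]. Speed limits (rad/s): [2.22, 2.22, 2.57, 3.14, 3.14, 3.14].

### API

Orientations are given as a unit quaternion [x, y, z, w].
In Python, from cell import ctrl gives the robot as it stands. The module is installed in compiled form; this text tells all that it offers.
- The arm moves only by the tool arm_command, never from a script. Its argument "steps" is a list of rows, each a list of 6 numbers: the shift along the world's x, y, z in mm, then the turn, a rotation vector about the world's x, y, z in degrees. A call has 1 to 8 rows; each row is the pose to reach, as a shift and turn from the pose commanded when the call began; what a row does not reach only later rows make up. A row lasts 1/10 s, in which the tool goes at most 50 mm and 8.59 degrees, less where a joint would pass 70% of its speed; a pose out of reach is approached as far as the arm can. A call with a gripper value outside its range is refused whole. "fingers" is the finger opening in mm, from 0 to 85.4, set as the call begins (left out, the last holds). The fingers move at their own pace and stop on an object; the grip force is fixed at half the most. Time passes only in rows, so rows that repeat a pose let the fingers close. It gives the time, the measured TCP pose, the force and the opening at its end, in the units of the state.
- ctrl.sense(): the state, without advancing time (a new reading comes with each control period).
- ctrl.capture(name): name is "scene" or "side" or "wrist"; returns the picture (480x640x3 uint8, red, green, blue); there is no depth.
- ctrl.camera_model(name): a dict with "vertical_fov" (degrees; the focal length in pixels is half the picture's height over the tangent of half this angle, whatever the lens; pixels are square), "cx", "cy" (the principal point, pixels), "R" (3x3) and "t" (3): a world point X has camera coordinates R X + t; the wrist camera has in their place "T_tool_cam" (4x4, takes a point from camera to tool coordinates, whose origin is the TCP and whose axes are the tool frame's). Camera axes: x right, y down, z forward; pixel columns grow to the right and rows downward; lengths in mm; the calibration is good to about 2 mm. A picture is of the moment at which its call begins: read the wrist's pose just before it. camera_model takes no time and is no camera call.
- ctrl.sign_off(): hands the job in, once; it reports no verdict.
Trained networks look in the newest picture that a camera, given by its name, has taken for a name from the list of things; names that differ only in an ending like _2 or _b are one class to them, and where a whole thing is asked for, a point or a joint stands for the part that bears it (a point fixed in the world has none). Each returns a list of dicts, best first, with "score" (0 to 1); they miss things now and then, are a little off and sometimes report something else, mostly with a low value. They report only what shows in the picture. A call takes as long as a camera call. They do not tell look-alikes from the thing itself.
- ctrl.outline_of(camera, target): "mask" (480x640 bool, what is visible of it).
- ctrl.spot_point(camera, target): "at" ([x, y, z] in mm, in world coordinates, good to about 4 mm: a listed point, or the origin of a listed thing).
The state is a dict: "time_s": time; "joint_positions": joint angles; "joint_velocities": joint speeds; "tau": joint torques, N m; "eef_pos": TCP position; "eef_rot": TCP orientation; "wrist_force": force on the tool from outside, world axes, zero at the start; "wrist_torque": the same for the moment, N m; "width": finger opening in mm.
Only numpy, scipy, OpenCV 4.12 (cv2) and the standard library are available. Lean on these libraries where they do the work, as an engineer would, in place of code of your own. Each camera call takes 0.05 s, during which the arm holds its last target.

### The job

Take the round amber brooch from the blue tray and lay it flat on the bed of the setting jig, in the open mouth in front of the balls. Then nudge it in past the sprung brass nose until it presses gently but firmly on the end stop, never hard, wherever that stop is set, and leave it bearing on all three balls: fixed post, sprung nose and end stop. Leave the wooden block, the pin vise and the jar where they are.

Things in the scene. Friction and masses are not known exactly. Their poses are not given: they have to be found in the camera images.
- brooch: Round amber brooch, loose, about 90 g: a brass disc 50 mm in diameter and 14 mm thick with plain upright sides, carrying an amber dome (42 mm wide, 7 mm high) on top. Origin at the centre of its underside, z up.
- tray: Fixed shallow blue tray 220 x 200 mm (x, y), floor 5 mm thick, rim 10 mm high and 5 mm thick. Origin at the centre of its underside. The brooch starts in it, lying flat on its floor.
- jig: Fixed setting jig: aluminium bed 12 mm thick, from x = -70 to +90 and y = -65 to +65 mm in its frame (origin at the underside, z up). Mouth open to -x; the brooch goes in along +x. The three contacts are balls of 5 mm radius, centres 7 mm above the bed. A green housing for the nose stands at x = 2 to 28, y = 45 to 67 mm, 14 mm above the bed.
- post: Fixed steel ball post of the jig at x = 15, y = -30 mm in the jig's frame. Origin on the bed under the ball's centre. Over 20 N against it is too much; passing on the yielding nose's side spares it.
- nose: Sprung brass ball opposite the post, at rest at x = 15, y = 22.2 mm in the jig's frame (origin: ball centre). Yields only to +y, up to 12 mm; spring 1.7 N at rest, 0.12 N more per mm. The gap to the post is 7.8 mm too narrow: the brooch meets the nose with its centre at x = -5 mm, needs 5 to 13 N there, less on to x = 15 mm; beyond that friction may hold it where it is left, even off the post.
- stop: End stop: green block at x = 64 to 82 mm, 30 mm wide, to 16 mm above the bed, with a steel spindle on the jig's line y = 0 ending in a ball facing -x. Spindle set beforehand, then rigid: ball centre anywhere 15.2 to 26 mm short (-x) of this origin (under the block at bench height, x = 73 mm in the jig's frame). Press it with 4 to 9 N (friction takes up to 5 N more); over 12 N is too much.
- block: Bystander: loose wooden block 60 x 35 x 30 mm on the bench, origin under its centre. Leave alone.
- pinvise: Bystander: brass pin vise 105 mm long and 13 mm thick, lying on the bench along its x; origin under its middle. Leave alone.
- jar: Bystander: amber glass jar 44 mm in diameter, 45 mm high, upright on the bench, origin under its centre. Leave alone.
There are look-alikes about, which are no part of the job. Of the things that look like the jig, the smallest one is meant. Leave any red or turquoise look-alike of the brooch alone.

How it is judged (in metres and radians):
On the way, in this order (a step that is already met when the one before it is completed fails the run):
1. the brooch lies flat on the jig's bed, in the mouth (z of brooch in the frame of jig between 0.01 and 0.0145 m and x of brooch in the frame of jig between -0.06 and 0.004 m and y of brooch in the frame of jig between -0.03 and 0.03 m and angle between brooch's own z axis and vertical below 0.1 rad), for 0.2 s.
2. the brooch is pressed home: over 3 N on the end stop (contact force between brooch and stop above 3 N and x of brooch in the frame of jig above 0.0155 m), for 0.2 s.
At the end, for the whole second after the job is handed in: The brooch lies flat (within 0.1 rad, no more than 2.5 mm off the bed) and at rest on the jig's bed, beyond the narrowest place, bearing on all three balls at once: over 0.3 N on post and nose, and still touching the end stop (over 0.1 N) (contact force between brooch and stop above 0.1 N and contact force between brooch and post above 0.3 N and contact force between brooch and nose above 0.3 N and x of brooch in the frame of jig above 0.0155 m and angle between brooch's own z axis and vertical below 0.1 rad and z of brooch in the frame of jig below 0.0145 m and linear speed of brooch below 0.01 m/s).
It fails at once if the brooch is forced against the end stop with more than 12 N, or against the post with more than 20 N (contact force between brooch and stop above 12 N or contact force between brooch and post above 20 N).
It fails at once if a bystander is moved by more than 15 mm (distance of any of block, pinvise, jar from where it was at the start of the episode above 0.015 m).
It also fails if it takes over 72 s, if anything falls off the work surface, if the arm or the gripper's body presses on something with over 40 N, if the wrist force passes 120 N, or if a joint passes its speed limit or range.

## Working session

There is one attempt and no reset: what is moved stays moved. The work goes in short steps, Python scripts to look and compute and a tool call to move; the robot and the scene stay as the last step left them, time stands still between calls to the robot, and variables do not carry over. Pictures are saved under pics/ and viewed, and the job is handed in when it is done.

Besides the shell and the picture viewer there is one more tool, called after "Call:" as name([rows], argument=value, ...), one row to a line, values as JSON. arm_command: Moves the arm, as the interface text tells. Its arguments: {"type":"object","properties":{"steps":{"type":"array","items":{"type":"array","items":{"type":"number"}}},"fingers":{"type":"number"}},"required":["steps"]}

```bash
mkdir -p pics; cat > h.py <<'E'
import numpy as np, cv2
from cell import ctrl
def save(n,im): cv2.imwrite('pics/'+n+'.png',im[:,:,::-1])
E
python3 - <<'E'
from h import *
for c in ['scene','side','wrist']:
    save(c+'0',ctrl.capture(c)); m=ctrl.camera_model(c); print(c,m)
s=ctrl.sense(); print(s)
for c in ['scene','side']:
    for t in ['brooch','jig','tray','stop','post','nose']:
        print(c,t,[(np.round(d['at'],1),round(d['score'],2)) for d in ctrl.spot_point(c,t)])
print(ctrl.sense()['time_s'])
E
```

```text
scene {'vertical_fov': 57.73335666813145, 'cx': 321.585646226359, 'cy': 243.71134002704736, 'R': array([[ 0.02623042,  0.99955575, -0.01415154],
       [ 0.70065107, -0.02848016, -0.71293545],
       [-0.71302177,  0.0087853 , -0.70108686]]), 't': array([ -28.94903669, -288.71019211, 1295.45789791])}
side {'vertical_fov': 49.71995685249834, 'cx': 318.84631326647025, 'cy': 236.2576014336475, 'R': array([[ 0.69749929, -0.7162841 , -0.02078047],
       [-0.44611325, -0.41135427, -0.79484   ],
       [ 0.56078312,  0.56367078, -0.60646314]]), 't': array([-302.07013519,  284.67226817, 1019.37026198])}
wrist {'vertical_fov': 63.51966014729525, 'cx': 328.00723741912685, 'cy': 240.7536793949928, 'T_tool_cam': array([[ 9.99999971e-01, -2.30403132e-04, -6.79540402e-05,
         1.69600317e-03],
       [ 2.40070109e-04,  9.48741871e-01,  3.16051900e-01,
        -8.13100321e+01],
       [-8.34850440e-06, -3.16051907e-01,  9.48741899e-01,
        -1.42513585e+02],
       [ 0.00000000e+00,  0.00000000e+00,  0.00000000e+00,
         1.00000000e+00]])}
{'time_s': 0.15, 'joint_positions': array([-2.1
[... 1519 characters left out ...]
368.5,   2.7]), 0.66), (array([ 625.8, -183.1,   -2. ]), 0.59), (array([566.7, 186. ,   2.4]), 0.46)]
side jig [(array([ 257.2, -307.3,    1.7]), 0.88), (array([ 555.9, -163.4,   -1.4]), 0.78), (array([211.2, 296.3,   1.7]), 0.75)]
side tray [(array([559.7, 160. ,   3.7]), 0.75)]
side stop [(array([ 362. , -320.8,    4.2]), 0.97), (array([3.061e+02, 2.551e+02, 1.000e-01]), 0.67), (array([ 6.259e+02, -1.806e+02, -3.000e-01]), 0.44)]
side post [(array([ 275.9, -350.7,   15.4]), 0.48), (array([212.2, 249.3,  18.7]), 0.44)]
side nose [(array([ 554. , -162.5,   -0.6]), 0.7), (array([ 281.6, -278.3,   26.1]), 0.6), (array([246.7, 319.7,  28.3]), 0.54), (array([ 577.9, -141. ,   17.5]), 0.36)]
0.75
```

View pics/scene0.png

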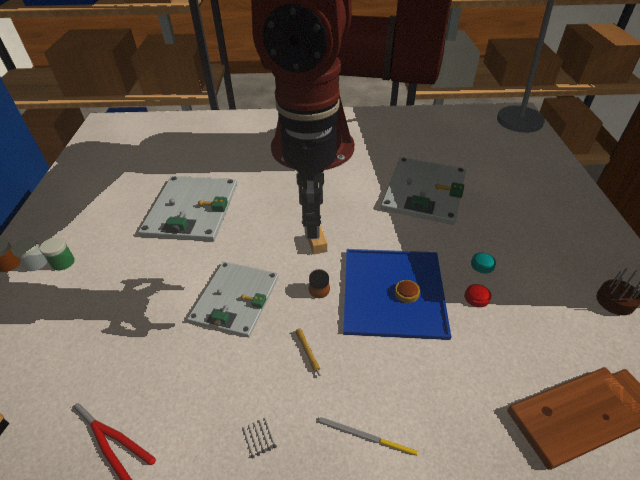

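View pics/side0.png

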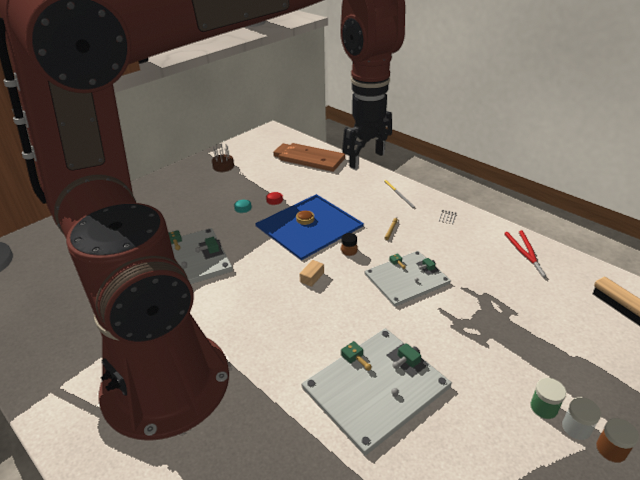

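View pics/wrist0.png

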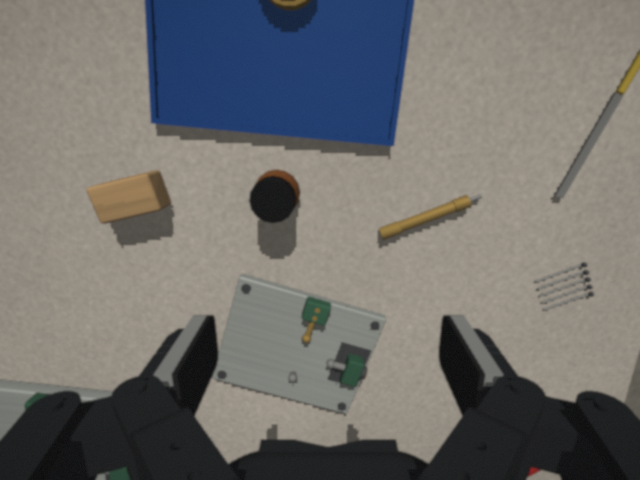

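The jig meant is the one near (554, −162): its stop stands about 73 mm from its origin, against more than 100 mm on the other two. The amber brooch is in the tray near (567, 182). Next I'll refine the jig's pose from the outline masks.

```bash
cat >> h.py <<'E'
from scipy.spatial.transform import Rotation as Rn
def cam(name,s=None):
    m=ctrl.camera_model(name); f=240/np.tan(np.radians(m['vertical_fov'])/2)
    if 'R' in m: R,t=m['R'],m['t']
    else:
        s=s or ctrl.sense(); T=np.eye(4);T[:3,:3]=Rn.from_quat(s['eef_rot']).as_matrix();T[:3,3]=s['eef_pos']
        W=np.linalg.inv(T@m['T_tool_cam']);R,t=W[:3,:3],W[:3,3]
    return f,m['cx'],m['cy'],R,t
def ray(c,uv,z):
    f,cx,cy,R,t=c; uv=np.atleast_2d(uv).astype(float)
    d=np.c_[(uv[:,0]-cx)/f,(uv[:,1]-cy)/f,np.ones(len(uv))]@R
    o=-R.T@t
    return o+d*((z-o[2])/d[:,2])[:,None]
def proj(c,P):
    f,cx,cy,R,t=c; p=np.atleast_2d(P)@R.T+t
    return np.c_[f*p[:,0]/p[:,2]+cx,f*p[:,1]/p[:,2]+cy]
E
python3 - <<'E'
from h import *
for c in ['scene','side','wrist']:
    s=ctrl.sense(); C=cam(c,s); im=ctrl.capture(c)
    for d in ctrl.outline_of(c,'jig'):
        m=d['mask'].astype(np.uint8)
        cs,_=cv2.findContours(m,0,2); k=max(cs,key=cv2.contourArea); h=cv2.convexHull(k)
        P=ray(C,h[:,0],12)[:,:2]
        r=cv2.minAreaRect(P.astype(np.float32)); print(c,round(d['score'],2),r)
    for d in ctrl.outline_of(c,'brooch'):
        ys,xs=np.nonzero(d['mask']); print(c,'brooch',round(d['score'],2),len(xs),xs.mean(),ys.mean(),ray(C,[xs.mean(),ys.mean()],15)[0])
E
```

```text
scene 0.76 ((568.3861083984375, -161.59814453125), (135.6562042236328, 165.85585021972656), 72.18594360351562)
scene 0.75 ((228.54342651367188, 289.4698486328125), (186.89927673339844, 245.25384521484375), 67.64115142822266)
scene 0.55 ((274.683349609375, -306.3134460449219), (188.49493408203125, 238.57452392578125), 82.421630859375)
scene brooch 0.96 484 477.3698347107438 295.13429752066116 [587.062985   324.93573903  15.        ]
scene brooch 0.91 479 407.0563674321503 290.6972860125261 [570.45111237 187.01421836  15.        ]
scene brooch 0.57 365 483.26849315068495 261.9780821917808 [497.9465545  362.78869095  15.        ]
side 0.96 ((275.78448486328125, -303.69476318359375), (201.99139404296875, 240.2620391845703), 82.79180908203125)
side 0.7 ((562.8300170898438, -163.34893798828125), (153.7427978515625, 174.41127014160156), 71.34088134765625)
side 0.69 ((274.3012390136719, 278.6746520996094), (227.30972290039062, 119.36862182617188), 68.90225982666016)
side 0.4 ((558.9456787109375, 16.042221069335938), (91.63926696777344, 43.3194694519043), 42.65829086303711)
side brooch 0.77 203 304.86206896551727 217.3694581280788 [562.56539851 179.43960364  15.        ]
side brooch 0.69 199 242.22613065326632 205.85427135678393 [481.3927293  351.96598328  15.        ]
side brooch 0.57 192 273.4479166666667 197.91145833333334 [569.45317144 316.91501991  15.        ]
wrist 0.96 ((567.6714477539062, -160.5662841796875), (133.99876403808594, 162.327392578125), 72.1327896118164)
wrist 0.61 ((270.3372497558594, -222.5555877685547), (158.36715698242188, 67.4372329711914), 23.809844970703125)
wrist brooch 0.72 308 290.22727272727275 3.75 [569.4630472  164.27227421  15.        ]
```

Call:
arm_command([
  [-10,-50,-20,0,0,0],
  [-20,-95,-40,0,0,0],
  [-30,-140,-60,0,0,0],
  [-30,-180,-80,0,0,0],
  [-30,-215,-95,0,0,0],
  [-30,-215,-95,0,0,0],
  [-30,-215,-95,0,0,0],
], fingers=85)

```text
time_s: 1.9
eef_pos: [569.5, -215.5, 135.8]
eef_rot: [1.0, -0.001, -0.0, -0.0]
wrist_force: [0.5, 0.3, 0.9]
width: 84.9
```

```bash
python3 - <<'E'
from h import *
import pickle
s=ctrl.sense(); print(s['eef_pos'],s['wrist_force'],s['time_s']); im=ctrl.capture('wrist'); save('wrist1',im)
C=cam('wrist',s); pickle.dump((s,C,im),open('w1.pkl','wb'))
for t in ['jig','stop','post','nose']:
    print(t,[(np.round(d['at'],1),round(d['score'],2)) for d in ctrl.spot_point('wrist',t)])
E
```

```text
[ 569.54613439 -215.49072878  135.84168168] [0.48439241 0.27041034 0.92830947] 1.9
jig [(array([ 557.1, -158.4,    1.1]), 0.65)]
stop [(array([ 359.1, -312.8,    1.6]), 0.84), (array([ 622.6, -179.8,   -3.6]), 0.57)]
post [(array([ 562. , -190.5,   13. ]), 0.73)]
nose [(array([ 576.7, -139.9,   22.3]), 0.78)]
```

View pics/wrist1.png

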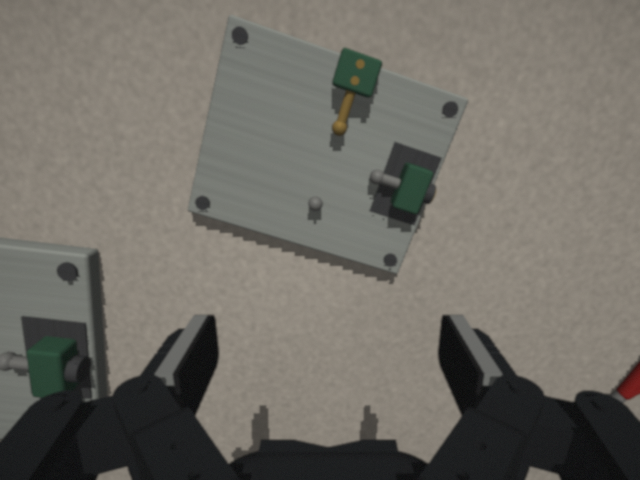

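```bash
python3 - <<'E'
from h import *
import pickle
s,C,im=pickle.load(open('w1.pkl','rb'))
save('z1',cv2.resize(im[0:300,170:490],(800,750),interpolation=cv2.INTER_CUBIC)[:600])
save('z1b',cv2.resize(im[140:290,180:420],(800,500),interpolation=cv2.INTER_CUBIC))
E
```

```text
(no output)
```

View pics/z1.png

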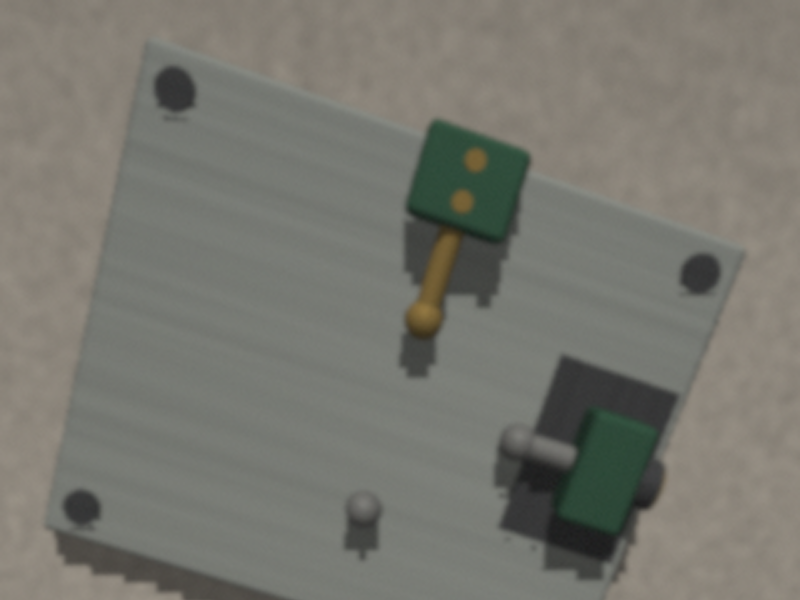

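View pics/z1b.png

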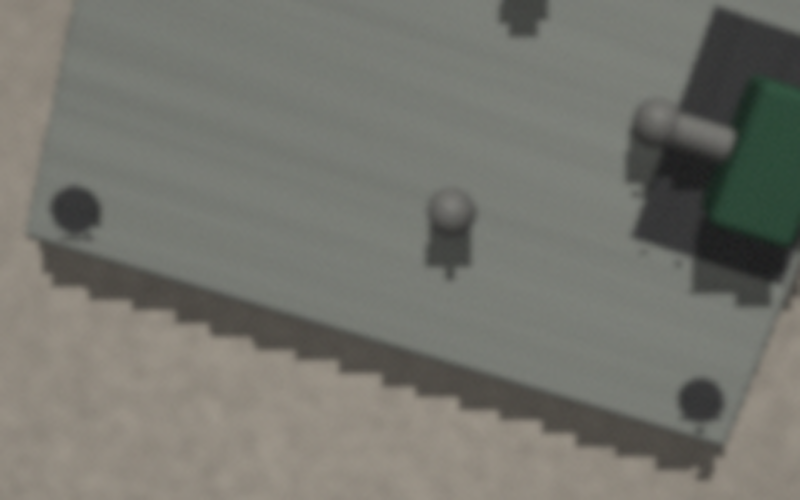

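```bash
cat > fit.py <<'E'
from h import *
import pickle
from scipy.optimize import least_squares
s,C,im=pickle.load(open('w1.pkl','rb'))
J=np.array([[-70,65,12],[90,65,12],[-70,-65,12],[90,-65,12],[15,-30,19],[15,22.2,19]],float)
U=np.array([[228.8,16],[468,100],[188.4,210.3],[396.6,273.5],[315.3,203.3],[339.2,128]])
st=np.array([376.8,176.4])
def w(p,J):
    c,s_=np.cos(p[2]),np.sin(p[2]); return np.c_[p[0]+c*J[:,0]-s_*J[:,1],p[1]+s_*J[:,0]+c*J[:,1],J[:,2]]
for k in ['full','balls+','dist']:
    def res(p):
        r=(proj(C,w(p,J))-U)
        if k=='balls+': r[4:]*=4
        return r.ravel()
    r=least_squares(res,[556,-160,-.3]); 
    print(k,r.x,np.degrees(r.x[2])); print(np.round(proj(C,w(r.x,J))-U,1).tolist())
    b=ray(C,st,19)[0]; c,s_=np.cos(r.x[2]),np.sin(r.x[2]); d=b[:2]-r.x[:2]; print('stop ball jig',c*d[0]+s_*d[1],-s_*d[0]+c*d[1])
    if k=='full': pickle.dump(r.x,open('jig.pkl','wb'))
E
python3 fit.py
```

```text
full [ 5.55700210e+02 -1.60901268e+02 -3.11410202e-01] -17.842490254614
[[-0.9, -2.4], [2.0, -0.9], [-2.3, 1.8], [1.2, 2.2], [-0.0, 0.8], [0.0, 0.4]]
stop ball jig 48.574843320651546 0.5855480854938584
balls+ [ 5.55700949e+02 -1.60578087e+02 -3.11671873e-01] -17.857482929499042
[[-0.9, -3.1], [2.1, -1.4], [-2.3, 1.4], [1.2, 1.8], [-0.0, 0.3], [0.0, -0.1]]
stop ball jig 48.67308853523921 0.2904213551165675
dist [ 5.55700210e+02 -1.60901268e+02 -3.11410202e-01] -17.842490254614
[[-0.9, -2.4], [2.0, -0.9], [-2.3, 1.8], [1.2, 2.2], [-0.0, 0.8], [0.0, 0.4]]
stop ball jig 48.574843320651546 0.5855480854938584
```

Call:
arm_command([
  [0,50,0,0,0,0],
  [0,100,0,0,0,0],
  [0,150,0,0,0,0],
  [0,200,0,0,0,0],
  [0,250,0,0,0,0],
  [0,300,0,0,0,0],
  [0,340,-10,0,0,0],
  [0,340,-10,0,0,0],
])

```text
time_s: 2.95
eef_pos: [568.7, 130.4, 125.8]
eef_rot: [1.0, 0.003, -0.0, -0.001]
wrist_force: [0.4, -1.0, -0.3]
width: 84.9
```

Call:
arm_command([
  [0,0,0,0,0,0],
  [0,0,0,0,0,0],
])

```text
time_s: 3.15
eef_pos: [570.2, 124.7, 126.8]
eef_rot: [1.0, 0.0, 0.0, 0.0]
wrist_force: [0.0, -0.3, 0.5]
width: 85.1
```

```bash
python3 - <<'E'
from h import *
import pickle
s=ctrl.sense(); print(s['eef_pos'],s['time_s']); im=ctrl.capture('wrist'); save('wrist2',im)
C=cam('wrist',s); pickle.dump((s,C,im),open('w2.pkl','wb'))
print([(np.round(d['at'],1),round(d['score'],2)) for d in ctrl.spot_point('wrist','brooch')])
for d in ctrl.outline_of('wrist','brooch'):
    ys,xs=np.nonzero(d['mask']); print('brooch',round(d['score'],2),len(xs),xs.min(),xs.max(),ys.min(),ys.max(),ray(C,[xs.mean(),ys.mean()],17)[0])
E
```

```text
[570.22801698 124.6564809  126.80554157] 3.15
[(array([566.6, 185.9,   1.8]), 0.63)]
brooch 0.93 5025 286 364 101 182 [568.28606906 187.68097716  17.        ]
```

View pics/wrist2.png

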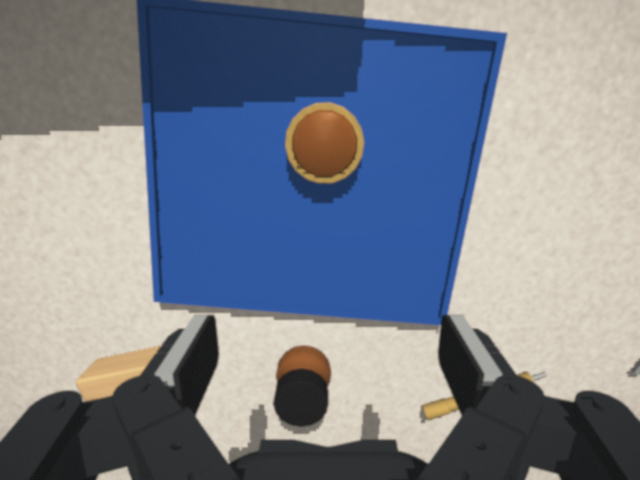

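Call:
arm_command([
  [-1,40,-10,0,0,0],
  [-2,62.5,-45,0,0,0],
  [-2,62.5,-80,0,0,0],
  [-2,62.5,-105,0,0,0],
  [-2,62.5,-117,0,0,0],
  [-2,62.5,-122,0,0,0],
  [-2,62.5,-122,0,0,0],
  [-2,62.5,-122,0,0,0],
])

```text
time_s: 4.1
eef_pos: [569.2, 187.3, 6.0]
eef_rot: [1.0, -0.0, 0.001, -0.0]
wrist_force: [-0.2, 0.2, 0.3]
width: 84.8
```

Call:
arm_command([
  [0,0,0,0,0,0],
  [0,0,0,0,0,0],
  [0,0,0,0,0,0],
  [0,0,0,0,0,0],
  [0,0,0,0,0,0],
  [0,0,0,0,0,0],
], fingers=40)

```text
time_s: 4.7
eef_pos: [568.8, 187.6, 5.6]
eef_rot: [1.0, 0.0, 0.001, -0.0]
wrist_force: [-0.8, 0.0, 5.4]
width: 48.0
```

```bash
python3 - <<'E'
from h import *
s=ctrl.sense(); print(s['eef_pos'],s['width'],s['wrist_force'],s['time_s']); save('wrist3',ctrl.capture('wrist'));
im=ctrl.capture('scene'); save('sc3',cv2.resize(im[180:380,280:520],(720,600)))
E
```

```text
[568.8121639  187.57965109   5.6007096 ] 48.006357110179934 [-0.79250642  0.01608825  5.37932972] 4.7
```

View pics/wrist3.png

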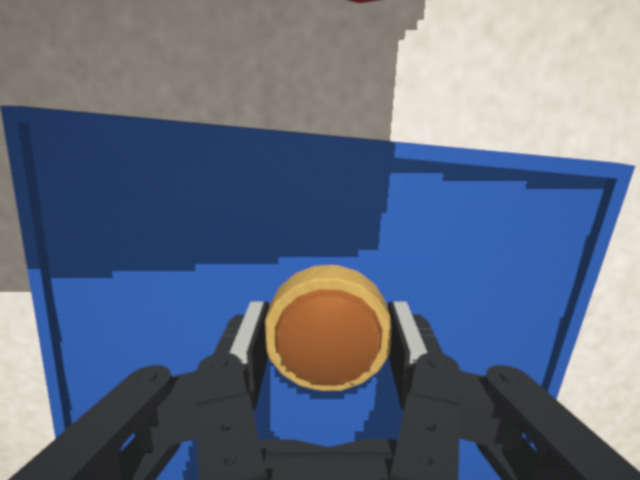

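View pics/sc3.png

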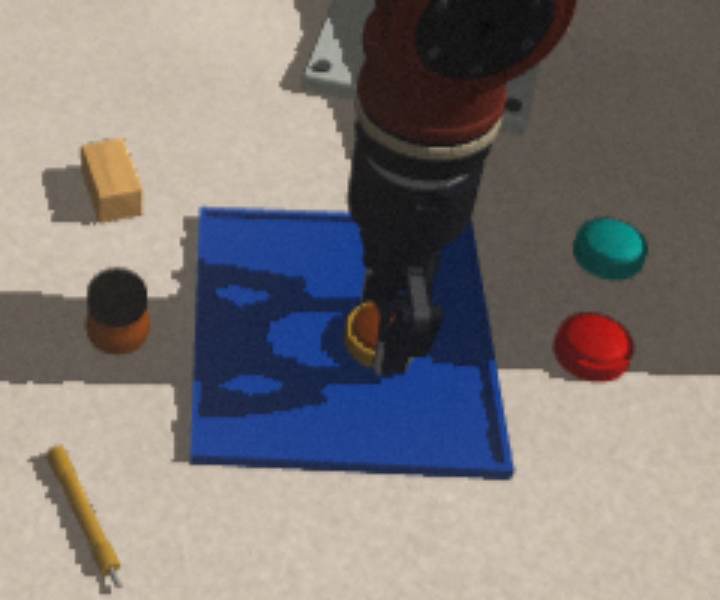

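```bash
python3 - <<'E'
from h import *
import pickle
print(ctrl.sense()['joint_positions'])
p=pickle.load(open('jig.pkl','rb')); c,s=np.cos(p[2]),np.sin(p[2])
for q in [(-32,1),(-62,1),(-75,1),(0,1),(18.6,0)]: print(q,p[0]+c*q[0]-s*q[1],p[1]+s*q[0]+c*q[1])
print('jx',c,s)
E
```

```text
[ 1.00543250e-01  1.84450085e-01 -2.30048581e-01  1.15443600e+00
 -1.36008624e-04  1.67125618e+00]
(-32, 1) 525.5457338980359 -150.14452344039285
(-62, 1) 496.98866103153676 -140.95248398783087
(-75, 1) 484.61392945605377 -136.9692668917207
(0, 1) 556.0066116223018 -159.9493655231256
(18.6, 0) 573.4055954844458 -166.6003324125973
jx 0.9519024288833065 -0.30640131508539875
```

Call:
arm_command([
  [0,0,25,0,0,0],
  [0,0,65,0,0,0],
  [0,-20,100,0,0,0],
  [0,-65,105,0,0,0],
  [0,-110,105,0,0,0],
  [0,-155,105,0,0,0],
  [-5,-200,105,0,0,0],
  [-10,-245,105,0,0,0],
])

```text
time_s: 5.6
eef_pos: [557.7, -59.2, 109.5]
eef_rot: [1.0, 0.0, 0.0, 0.0]
wrist_force: [0.5, 0.1, -2.2]
width: 47.7
```

Call:
arm_command([
  [-5,-15,0,0,0,-8.5],
  [-10,-30,0,0,0,-17],
  [-15,-45,0,0,0,-25.5],
  [-20,-60,0,0,0,-34],
  [-25,-75,0,0,0,-42.5],
  [-30,-87,0,0,0,-51],
  [-32.5,-92.5,-10,0,0,-59.5],
  [-32.5,-92.5,-20,0,0,-68],
])

```text
time_s: 6.4
eef_pos: [525.5, -151.0, 89.5]
eef_rot: [0.827, -0.562, 0.0, 0.0]
wrist_force: [0.2, 0.5, -2.1]
width: 47.0
```

Call:
arm_command([
  [0,0,0,0,0,-8.5],
  [0,0,0,0,0,-17],
  [0,0,0,0,0,-25.5],
  [0,0,0,0,0,-34],
  [0,0,0,0,0,-39.85],
  [0,0,0,0,0,-39.85],
  [0,0,0,0,0,-39.85],
])

```text
time_s: 7.1
eef_pos: [525.5, -150.0, 89.4]
eef_rot: [-0.59, 0.807, -0.0, -0.0]
wrist_force: [0.0, 0.5, -1.8]
width: 47.2
```

```bash
python3 - <<'E'
from h import *
import pickle
s=ctrl.sense(); print(s['eef_pos'],Rn.from_quat(s['eef_rot']).as_matrix()[:,0],s['joint_positions'],s['wrist_force'],s['time_s']); im=ctrl.capture('wrist'); save('wrist4',im)
pickle.dump((s,cam('wrist',s),im),open('w4.pkl','wb'))
E
```

```text
[ 525.533148   -149.96958819   89.39785473] [-3.03481367e-01 -9.52837366e-01  1.19942182e-04] [-5.17337410e-01 -3.55750683e-02 -3.03379695e-01  1.30292184e+00
 -1.07794321e-04  2.93259946e+00] [ 0.00268754  0.50861607 -1.83118685] 7.1
```

View pics/wrist4.png

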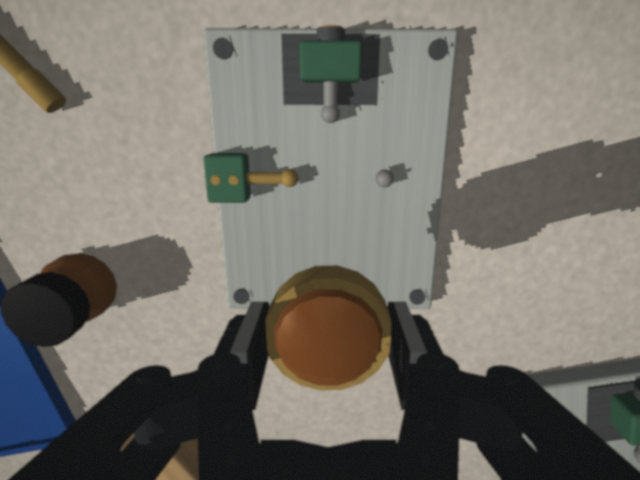

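```bash
python3 - <<'E'
from h import *
import pickle
from scipy.optimize import least_squares
s,C,im=pickle.load(open('w4.pkl','rb'))
J=np.array([[90,65,12],[90,-65,12],[15,-30,19],[15,22.2,19]],float)
U=np.array([[207,29.5],[457,29],[384,178],[289.3,178]])
def w(p,J):
    c,s_=np.cos(p[2]),np.sin(p[2]); return np.c_[p[0]+c*J[:,0]-s_*J[:,1],p[1]+s_*J[:,0]+c*J[:,1],J[:,2]]
for k in (1,4):
    def res(p):
        r=proj(C,w(p,J))-U; r[2:]*=k; return r.ravel()
    r=least_squares(res,[556,-160,-.3]).x; print(r,np.degrees(r[2])); print(np.round(proj(C,w(r,J))-U,1).tolist())
    c,s_=np.cos(r[2]),np.sin(r[2])
    def tj(P): d=P[:2]-r[:2]; return np.round([c*d[0]+s_*d[1],-s_*d[0]+c*d[1]],1)
    for n,u,z in [('stop',(330,114),19),('jar',(43,310),45)]: print(n,tj(ray(C,u,z)[0]))
    print('tcp jig',tj(s['eef_pos'])); 
    P=ray(C,[(268,305),(390,305)],s['eef_pos'][2]+14); print('disc sides',tj(P[0]),tj(P[1]))
for u in [(289.3,178),(384,178),(330,114)]: print(ray(C,u,19)[0])
E
```

```text
[ 5.54705579e+02 -1.60562520e+02 -3.11880046e-01] -17.869410374198488
[[-4.4, -1.3], [2.6, 0.2], [1.1, 1.3], [0.8, 1.0]]
stop [49.   0.4]
jar [-52.  155.1]
tcp jig [-31.    1.1]
disc sides [-17.8  23.5] [-17.6 -21.6]
[ 5.55343719e+02 -1.60288055e+02 -3.11945399e-01] -17.87315482638356
[[-5.4, -2.5], [1.9, -1.0], [0.3, 0.3], [-0.0, 0.0]]
stop [48.5 -0. ]
jar [-52.5 154.6]
tcp jig [-31.5   0.7]
disc sides [-18.3  23. ] [-18.1 -22.1]
[ 576.43072049 -143.7888802    19.        ]
[ 560.63088759 -193.341352     19.        ]
[ 601.48817518 -175.17909804   19.        ]
```

Call:
arm_command([
  [0,0,-30,0,0,0],
  [0,0,-55,0,0,0],
  [0,0,-68,0,0,0],
  [0,0,-73,0,0,0],
  [0,0,-75,0,0,0],
  [0,0,-75,0,0,0],
])

```text
time_s: 7.75
eef_pos: [526.1, -150.3, 15.2]
eef_rot: [-0.589, 0.808, -0.001, 0.0]
wrist_force: [0.9, 0.1, -0.4]
width: 47.5
```

Call:
arm_command([
  [0,0,-1,0,0,0],
  [0,0,-1.5,0,0,0],
  [0,0,-1.5,0,0,0],
])

```text
time_s: 8.05
eef_pos: [525.8, -150.1, 13.3]
eef_rot: [-0.589, 0.808, -0.0, 0.0]
wrist_force: [0.4, 0.6, -0.7]
width: 47.5
```

Call:
arm_command([
  [0,0,-0.5,0,0,0],
  [0,0,-0.5,0,0,0],
  [0,0,-0.5,0,0,0],
])

```text
time_s: 8.35
eef_pos: [525.7, -150.1, 12.6]
eef_rot: [-0.589, 0.808, -0.0, 0.0]
wrist_force: [-0.5, 0.6, 2.4]
width: 47.5
```

Call:
arm_command([
  [0,0,0,0,0,0],
  [0,0,0,0,0,0],
  [0,0,0,0,0,0],
  [0,0,0,0,0,0],
  [0,0,0,0,0,0],
], fingers=72)

```text
time_s: 8.85
eef_pos: [525.5, -150.0, 12.3]
eef_rot: [-0.589, 0.808, -0.0, -0.0]
wrist_force: [-0.1, -0.7, -0.6]
width: 72.1
```

Call:
arm_command([
  [0,0,20,0,0,0],
  [0,0,45,0,0,0],
  [0,0,45,0,0,0],
  [0,0,45,0,0,0],
])

```text
time_s: 9.25
eef_pos: [526.0, -150.2, 57.8]
eef_rot: [-0.589, 0.808, -0.001, 0.0]
wrist_force: [-0.5, -0.2, -0.6]
width: 71.9
```

```bash
python3 - <<'E'
from h import *
import pickle
s=ctrl.sense(); print(s['eef_pos'],s['wrist_force'],s['time_s']); im=ctrl.capture('wrist'); save('wrist5',im)
pickle.dump((s,cam('wrist',s),im),open('w5.pkl','wb'))
for d in ctrl.outline_of('wrist','brooch')[:2]:
    ys,xs=np.nonzero(d['mask']); print(d['score'],len(xs),xs.min(),xs.max(),ys.min(),ys.max())
E
```

```text
[ 525.98355808 -150.23606214   57.77205224] [-0.49191235 -0.20009723 -0.56278931] 9.25
0.66 7785 279 377 232 330
```

View pics/wrist5.png

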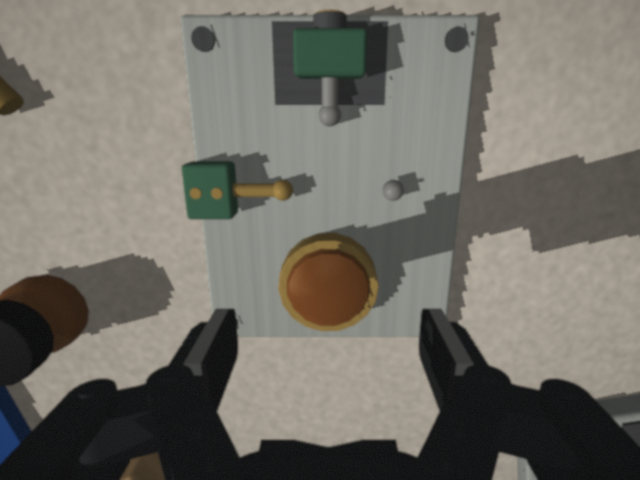

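Call:
arm_command([
  [-24,8,0,0,0,0],
  [-47.5,16,0,0,0,0],
  [-47.5,16,0,0,0,0],
  [-47.5,16,0,0,0,0],
  [-47.5,16,-20,0,0,0],
  [-47.5,16,-35,0,0,0],
  [-47.5,16,-40,0,0,0],
  [-47.5,16,-40,0,0,0],
], fingers=20)

```text
time_s: 10.15
eef_pos: [477.4, -133.6, 16.2]
eef_rot: [-0.589, 0.808, 0.001, -0.0]
wrist_force: [-0.6, -0.1, 0.7]
width: 19.8
```

Call:
arm_command([
  [0,0,-1,0,0,0],
  [0,0,-2,0,0,0],
  [0,0,-2.5,0,0,0],
  [0,0,-2.5,0,0,0],
])

```text
time_s: 10.55
eef_pos: [478.2, -134.1, 15.1]
eef_rot: [-0.589, 0.808, -0.0, 0.0]
wrist_force: [-0.6, 0.1, 0.1]
width: 19.8
```

```bash
cat > look.py <<'E'
from h import *
import pickle,sys
s=ctrl.sense(); im=ctrl.capture('wrist'); n=sys.argv[1]; save(n,im); C=cam('wrist',s); pickle.dump((s,C,im),open(n+'.pkl','wb'))
jx=np.array([.9518,-.3069]);jy=np.array([.3069,.9518]);o=np.array([555.4,-160.5])
d=s['eef_pos'][:2]-o; f=s['wrist_force']
print('tcp jig',d@jx,d@jy,'z',s['eef_pos'][2],'F jig',f[:2]@jx,f[:2]@jy,f[2],'w',s['width'],'t',s['time_s'])
E
python3 look.py w6
```

```text
tcp jig -81.53550767174535 1.4224250352427128 z 15.137317320959687 F jig -0.5734597657040127 -0.046602529468570394 0.054788020881026495 w 19.767995602453595 t 10.55
```

View pics/w6.png

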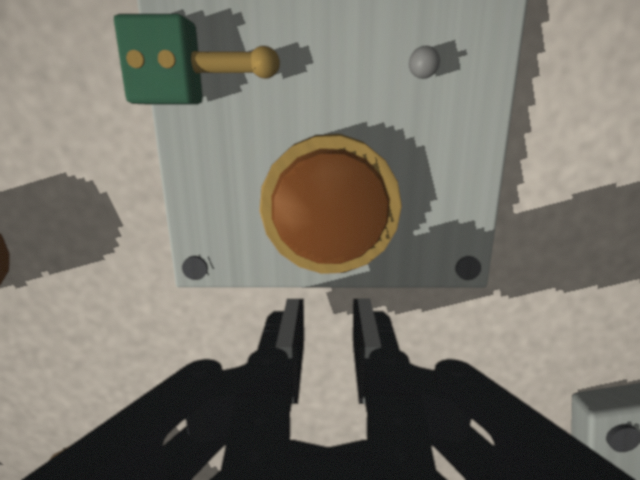

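Call:
arm_command([
  [4.8,-1.5,0,0,0,0],
  [9.5,-3.1,0,0,0,0],
  [13.3,-4.3,0,0,0,0],
  [16.2,-5.2,0,0,0,0],
  [19,-6.1,0,0,0,0],
  [21.9,-7.1,0,0,0,0],
  [24.7,-8,0,0,0,0],
  [26.7,-8.6,0,0,0,0],
])

```text
time_s: 11.4
eef_pos: [505.0, -142.7, 14.8]
eef_rot: [-0.589, 0.808, -0.0, -0.0]
wrist_force: [-1.0, 0.7, 0.4]
width: 19.9
```

Call:
arm_command([
  [1.9,-0.6,0,0,0,0],
  [3.8,-1.2,0,0,0,0],
  [5.7,-1.8,0,0,0,0],
  [5.7,-1.8,0,0,0,0],
])

```text
time_s: 11.8
eef_pos: [510.7, -144.5, 14.9]
eef_rot: [-0.589, 0.808, -0.0, 0.0]
wrist_force: [-0.3, -0.5, -0.0]
width: 20.3
```

```bash
python3 look.py w7
```

```text
tcp jig -47.42956891392638 1.5006819135194107 z 14.867692633836915 F jig -0.16160717271611563 -0.6280096553048305 -0.04651465715379795 w 20.260260233441105 t 11.8
```

View pics/w7.png

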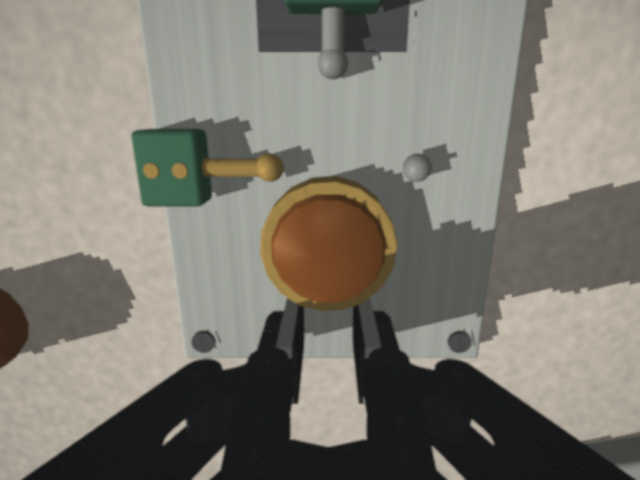

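Call:
arm_command([
  [1.9,-0.4,0,0,0,0],
  [3.9,-0.9,0,0,0,0],
  [5.8,-1.5,0,0,0,0],
  [7.7,-2.1,0,0,0,0],
  [7.7,-2.1,0,0,0,0],
])

```text
time_s: 12.35
eef_pos: [517.9, -146.5, 14.7]
eef_rot: [-0.589, 0.808, 0.0, -0.0]
wrist_force: [-1.9, 0.3, 1.9]
width: 20.1
```

```bash
python3 look.py w8
```

```text
tcp jig -39.95412372291975 1.829241912255612 z 14.707060912104154 F jig -1.8534303406727497 -0.3250998313090153 1.930768258664745 w 20.119470023328464 t 12.35
```

Call:
arm_command([
  [1,-0.3,0,0,0,0],
  [1.9,-0.6,0,0,0,0],
  [2.9,-0.9,0,0,0,0],
  [2.9,-0.9,0,0,0,0],
])

```text
time_s: 12.8
eef_pos: [519.4, -147.0, 14.5]
eef_rot: [-0.589, 0.808, 0.001, -0.001]
wrist_force: [-8.7, 1.1, 6.2]
width: 20.1
```

```bash
python3 look.py w9
```

```text
tcp jig -38.363270114801836 1.8036187962195969 z 14.501834542021905 F jig -8.664231377657966 -1.622641891745352 6.1863155377921135 w 20.067796152625277 t 12.8
```

View pics/w9.png

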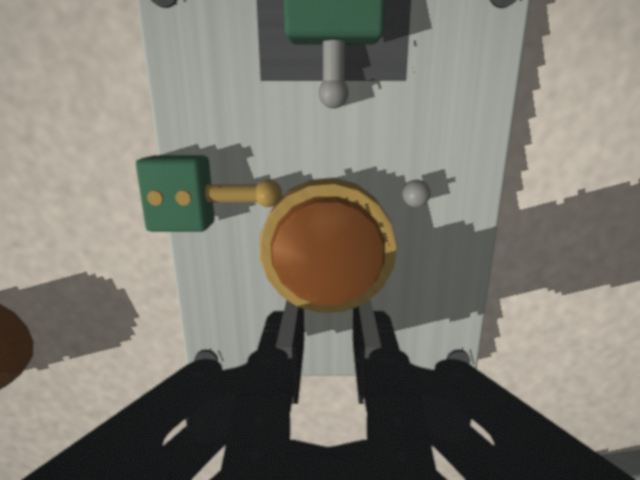

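```bash
python3 - <<'E'
from h import *
im=ctrl.capture('side'); save('sd9',cv2.resize(im[225:325,340:460],(720,600),interpolation=cv2.INTER_CUBIC))
im=ctrl.capture('scene'); save('sc9',cv2.resize(im[220:360,170:310],(600,600),interpolation=cv2.INTER_CUBIC))
E
```

```text
(no output)
```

View pics/sd9.png

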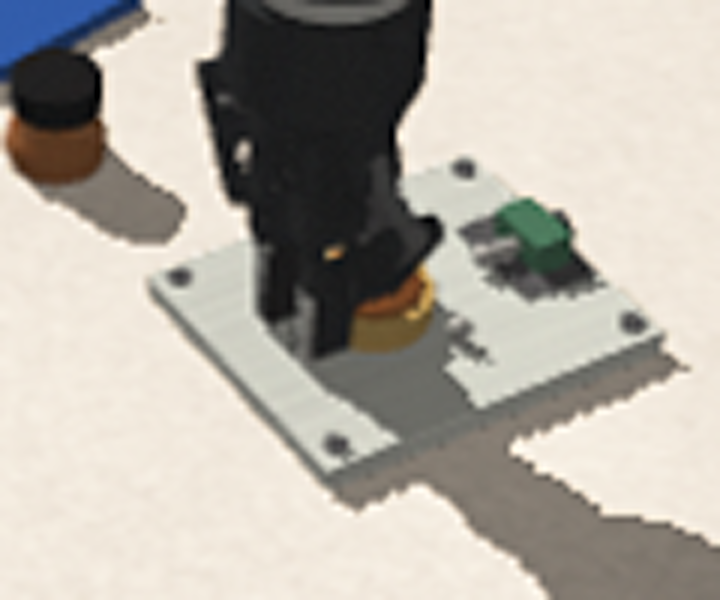

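View pics/sc9.png

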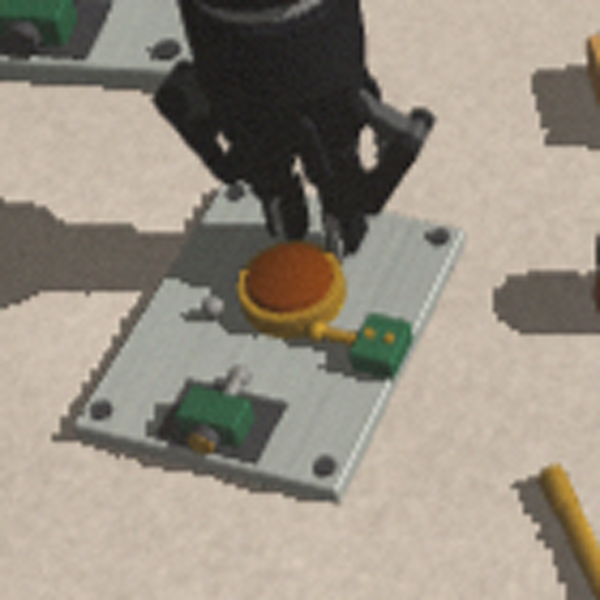

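Call:
arm_command([
  [0,0,1,0,0,0],
  [0,0,1,0,0,0],
])

```text
time_s: 13.15
eef_pos: [519.6, -147.1, 15.2]
eef_rot: [-0.589, 0.808, 0.001, -0.001]
wrist_force: [-5.8, 0.1, -0.4]
width: 20.3
```

```bash
python3 look.py w10
```

```text
tcp jig -38.16780800889522 1.7987742346338191 z 15.185831297776883 F jig -5.606600744438871 -1.6594259830283749 -0.42555455827643096 w 20.255825008493208 t 13.15
```

Call:
arm_command([
  [0.5,-0.2,0,0,0,0],
  [1,-0.3,0,0,0,0],
  [1,-0.3,0,0,0,0],
])

```text
time_s: 13.5
eef_pos: [520.6, -147.3, 15.0]
eef_rot: [-0.589, 0.808, 0.001, -0.001]
wrist_force: [-7.2, 0.0, -0.6]
width: 20.3
```

```bash
python3 look.py w11
```

```text
tcp jig -37.168545232877136 1.8705213552108682 z 14.994929829417876 F jig -6.87564575783431 -2.199245662424816 -0.6467088443792481 w 20.308012357258622 t 13.5
```

Call:
arm_command([
  [1,-0.3,0,0,0,0],
  [1.9,-0.6,0,0,0,0],
  [2.9,-0.9,0,0,0,0],
  [3.8,-1.2,0,0,0,0],
  [3.8,-1.2,0,0,0,0],
])

```text
time_s: 14.05
eef_pos: [525.2, -148.9, 15.4]
eef_rot: [-0.589, 0.808, 0.0, -0.001]
wrist_force: [-4.7, -0.2, -0.7]
width: 19.9
```

```bash
python3 look.py w12
```

```text
tcp jig -32.33106782088911 1.7820933018255778 z 15.36966820545108 F jig -4.455115087765884 -1.6617725915240031 -0.7364327637278574 w 19.851504647955615 t 14.05
```

Call:
arm_command([
  [1,-0.3,0,0,0,0],
  [1.9,-0.6,0.2,0,0,0],
  [2.9,-0.9,0.2,0,0,0],
  [3.8,-1.2,0.2,0,0,0],
  [3.8,-1.2,0.2,0,0,0],
])

```text
time_s: 14.6
eef_pos: [529.9, -150.3, 16.1]
eef_rot: [-0.589, 0.808, -0.0, 0.0]
wrist_force: [-3.3, -1.8, 0.6]
width: 20.2
```

```bash
python3 look.py w13
```

```text
tcp jig -27.387262336268712 1.9252824435199807 z 16.142222735895107 F jig -2.572346492348141 -2.7667318175433944 0.5831549854543951 w 20.174186677569644 t 14.6
```

View pics/w13.png

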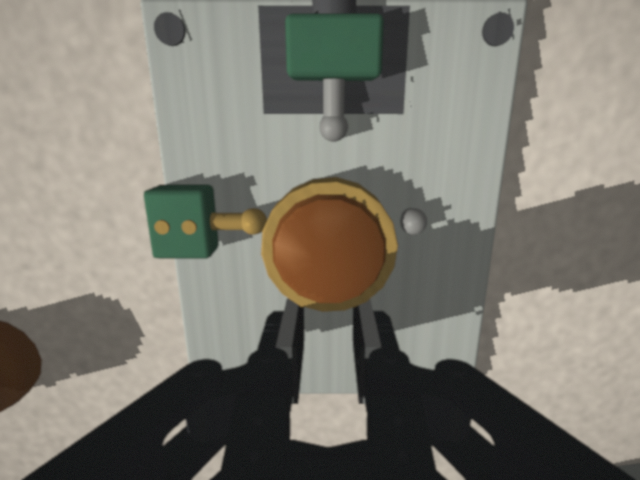

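Call:
arm_command([
  [1,-0.3,0,0,0,0],
  [1.9,-0.6,0,0,0,0],
  [2.9,-0.9,0,0,0,0],
  [3.8,-1.2,0,0,0,0],
  [4.8,-1.5,0,0,0,0],
  [5.7,-1.8,0,0,0,0],
  [6.7,-2.1,0,0,0,0],
  [6.7,-2.1,0,0,0,0],
])

```text
time_s: 15.45
eef_pos: [536.7, -152.3, 16.1]
eef_rot: [-0.589, 0.808, -0.0, 0.0]
wrist_force: [-1.2, -1.5, -0.0]
width: 19.9
```

```bash
python3 look.py w14
```

```text
tcp jig -20.320264322142513 2.039958669617019 z 16.13960013365989 F jig -0.7052774750832194 -1.7966298857875187 -0.023930113257781715 w 19.94000664012728 t 15.45
```

View pics/w14.png

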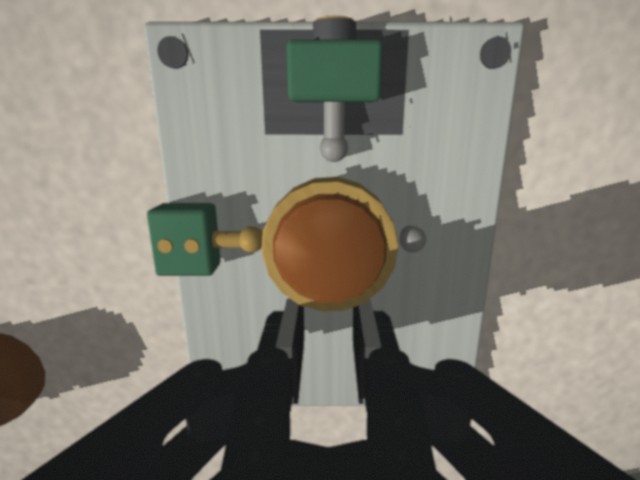

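Call:
arm_command([
  [1,-0.3,0,0,0,0],
  [1.9,-0.6,0,0,0,0],
  [2.4,-0.8,0,0,0,0],
  [2.4,-0.8,0,0,0,0],
])

```text
time_s: 15.9
eef_pos: [538.9, -153.1, 16.1]
eef_rot: [-0.589, 0.808, -0.0, 0.0]
wrist_force: [-1.8, -2.3, -1.0]
width: 20.2
```

```bash
python3 look.py w15
```

```text
tcp jig -17.998066745011116 2.0151150274945278 z 16.052201474495455 F jig -0.9688069816580742 -2.741013882002194 -1.015206036356231 w 20.152706456775626 t 15.9
```

Call:
arm_command([
  [-0.2,-0.5,0,0,0,0],
  [-0.3,-0.9,0,0,0,0],
  [-0.3,-0.9,0,0,0,0],
  [-0.3,-0.9,0,0,0,0],
])

```text
time_s: 16.35
eef_pos: [538.6, -153.7, 16.1]
eef_rot: [-0.589, 0.808, -0.0, 0.0]
wrist_force: [-0.3, -0.3, 0.7]
width: 20.0
```

```bash
python3 look.py w16
```

```text
tcp jig -18.049813615506558 1.2875758102660666 z 16.092846237710184 F jig -0.193413766553069 -0.36498326289813154 0.7129662111452406 w 20.015480421382996 t 16.35
```

Call:
arm_command([
  [-0.1,-0.4,0,0,0,0],
  [-0.1,-0.4,0,0,0,0],
  [-0.1,-0.4,0,0,0,0],
])

```text
time_s: 16.7
eef_pos: [538.5, -154.4, 16.2]
eef_rot: [-0.589, 0.808, -0.0, 0.0]
wrist_force: [-0.3, -0.7, 0.2]
width: 20.1
```

```bash
python3 look.py w17
```

```text
tcp jig -17.99457995891542 0.6392450949833742 z 16.15430698268464 F jig -0.06726063621362922 -0.7701681941307503 0.18907768943253694 w 20.138164020208972 t 16.7
```

Call:
arm_command([
  [-0.1,-0.4,0,0,0,0],
  [-0.1,-0.4,0,0,0,0],
  [-0.1,-0.4,0,0,0,0],
])

```text
time_s: 17.05
eef_pos: [538.2, -154.7, 16.0]
eef_rot: [-0.589, 0.808, -0.0, -0.0]
wrist_force: [0.3, -0.1, -0.3]
width: 20.2
```

```bash
python3 look.py w18
```

```text
tcp jig -18.109965337783176 0.24130771687343763 z 16.033594462981274 F jig 0.31816710119902253 -0.051062401888988834 -0.3112808537397831 w 20.15566191098746 t 17.05
```

View pics/w18.png

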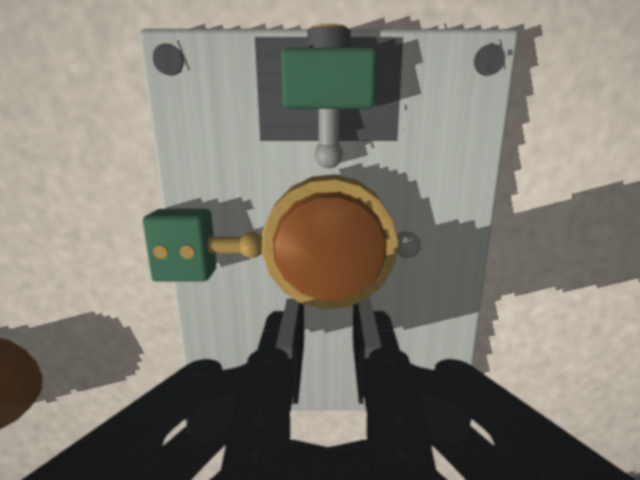

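Call:
arm_command([
  [0.5,-0.2,0,0,0,0],
  [1,-0.3,0,0,0,0],
  [1,-0.3,0,0,0,0],
])

```text
time_s: 17.4
eef_pos: [539.0, -154.9, 15.9]
eef_rot: [-0.589, 0.808, 0.0, -0.0]
wrist_force: [-2.0, -0.3, 0.6]
width: 20.1
```

```bash
python3 look.py w19
```

```text
tcp jig -17.338750963414387 0.2549682512448232 z 15.887438267868786 F jig -1.777047164907148 -0.8553688947366079 0.6309063508973417 w 20.11835607747944 t 17.4
```

Call:
arm_command([
  [0.5,-0.2,0,0,0,0],
  [0.5,-0.2,0,0,0,0],
])

```text
time_s: 17.65
eef_pos: [539.5, -155.2, 15.9]
eef_rot: [-0.589, 0.808, 0.0, -0.0]
wrist_force: [-2.1, -1.6, 0.0]
width: 20.0
```

```bash
python3 look.py w20
```

```text
tcp jig -16.744160929232688 0.15526796197193377 z 15.867099442861289 F jig -1.4759228105264388 -2.182271475999591 0.04128891979133675 w 19.96424047627234 t 17.65
```

Call:
arm_command([
  [0.5,-0.2,0,0,0,0],
  [0.5,-0.2,0,0,0,0],
])

```text
time_s: 17.9
eef_pos: [540.2, -155.5, 16.0]
eef_rot: [-0.589, 0.808, -0.0, -0.0]
wrist_force: [-2.1, 0.0, 0.3]
width: 20.2
```

```bash
python3 look.py w21
```

```text
tcp jig -16.014735904200528 0.09632829800530683 z 15.984586459700516 F jig -2.007358225573065 -0.6286892771851653 0.31286970909472134 w 20.199192731409042 t 17.9
```

Call:
arm_command([
  [0.5,-0.2,0,0,0,0],
  [0.5,-0.2,0,0,0,0],
])

```text
time_s: 18.15
eef_pos: [540.9, -155.7, 16.1]
eef_rot: [-0.589, 0.808, -0.0, 0.0]
wrist_force: [-2.3, -0.6, 0.3]
width: 20.2
```

```bash
python3 look.py w22
```

```text
tcp jig -15.28620101390089 0.09078689269161054 z 16.100856139276924 F jig -2.003199473471135 -1.3121781986502814 0.28642727721469596 w 20.170723784624762 t 18.15
```

Call:
arm_command([
  [0.5,-0.2,0,0,0,0],
  [0.5,-0.2,0,0,0,0],
])

```text
time_s: 18.4
eef_pos: [541.4, -155.9, 16.1]
eef_rot: [-0.589, 0.808, -0.0, -0.0]
wrist_force: [-1.2, -1.7, -0.5]
width: 20.3
```

```bash
python3 look.py w23
```

```text
tcp jig -14.768307194021999 0.07611038384001362 z 16.096252170541817 F jig -0.6200812910592192 -1.949484997791572 -0.517162700290736 w 20.261736640562802 t 18.4
```

View pics/w23.png

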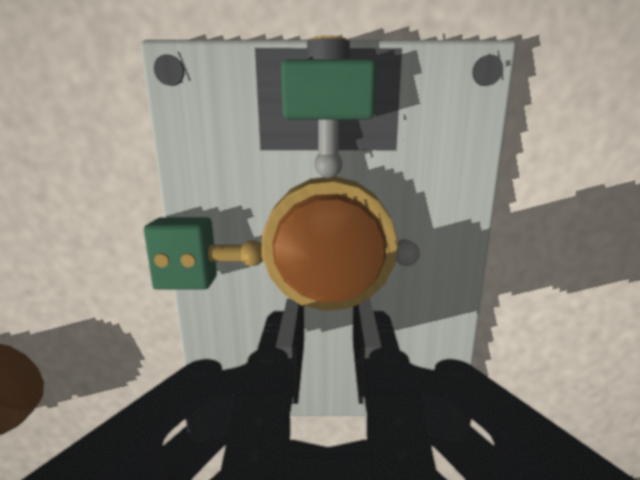

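Call:
arm_command([
  [0.5,-0.2,0,0,0,0],
  [0.5,-0.2,0,0,0,0],
])

```text
time_s: 18.65
eef_pos: [541.7, -156.0, 16.0]
eef_rot: [-0.589, 0.808, 0.0, -0.0]
wrist_force: [-1.2, -0.9, -0.3]
width: 20.4
```

```bash
python3 look.py w24
```

```text
tcp jig -14.425493782876561 0.06616154940149238 z 16.015775885330143 F jig -0.8472904406002557 -1.1872601832388292 -0.2765310593340692 w 20.416151386184172 t 18.65
```

Call:
arm_command([
  [0.5,-0.2,0,0,0,0],
  [0.5,-0.2,0,0,0,0],
])

```text
time_s: 18.9
eef_pos: [541.9, -156.1, 15.9]
eef_rot: [-0.589, 0.808, 0.0, -0.0]
wrist_force: [-3.8, -1.4, 0.9]
width: 19.8
```

```bash
python3 look.py w25
```

```text
tcp jig -14.161223202646935 0.058001230632730244 z 15.860618311841854 F jig -3.2155792963703855 -2.5106075093518654 0.9421167317428457 w 19.809565399956195 t 18.9
```

Call:
arm_command([
  [0.5,-0.2,0,0,0,0],
  [0.5,-0.2,0,0,0,0],
])

```text
time_s: 19.15
eef_pos: [542.1, -156.2, 15.7]
eef_rot: [-0.589, 0.808, 0.001, -0.0]
wrist_force: [-5.2, -1.2, 0.2]
width: 20.1
```

```bash
python3 look.py w26
```

```text
tcp jig -13.979243796728104 0.04781464002216936 z 15.709967919804093 F jig -4.59341896476946 -2.7886989136240294 0.16936897067437437 w 20.137005643584523 t 19.15
```

Call:
arm_command([
  [-0.1,-0.4,0,0,0,0],
  [-0.1,-0.4,0,0,0,0],
])

```text
time_s: 19.4
eef_pos: [542.1, -156.4, 15.7]
eef_rot: [-0.589, 0.808, 0.001, -0.0]
wrist_force: [-5.5, 0.1, -0.1]
width: 19.8
```

```bash
python3 look.py w27
```

```text
tcp jig -13.944838597170003 -0.16913647740995594 z 15.706898498098191 F jig -5.287495797046395 -1.5813610363498913 -0.11811548711105946 w 19.79628601214798 t 19.4
```

Call:
arm_command([
  [-0.1,-0.4,0,0,0,0],
  [-0.1,-0.4,0,0,0,0],
])

```text
time_s: 19.65
eef_pos: [542.0, -156.6, 15.7]
eef_rot: [-0.589, 0.808, 0.001, -0.0]
wrist_force: [-5.2, 1.7, -0.5]
width: 19.8
```

```bash
python3 look.py w28
```

```text
tcp jig -13.935045986989094 -0.358340953584985 z 15.677171080017015 F jig -5.475630560231436 0.002881559623341602 -0.4922234920420645 w 19.810207567832727 t 19.65
```

View pics/w28.png

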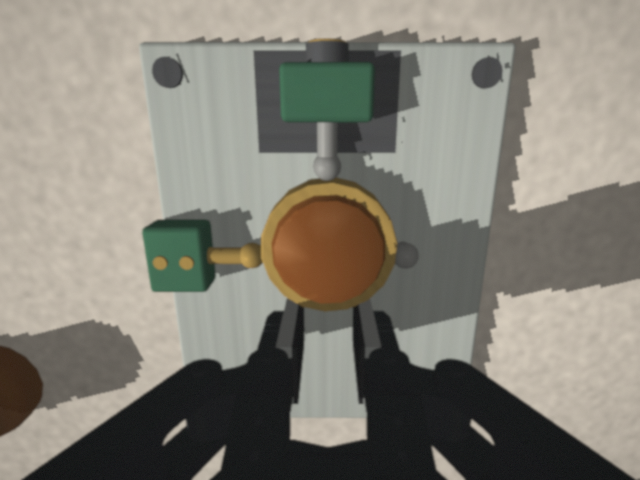

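Call:
arm_command([
  [-0.1,-0.4,0,0,0,0],
  [-0.1,-0.4,0,0,0,0],
])

```text
time_s: 19.9
eef_pos: [541.9, -156.7, 15.7]
eef_rot: [-0.589, 0.808, 0.001, 0.0]
wrist_force: [-4.0, 3.0, -0.9]
width: 20.2
```

```bash
python3 look.py w29
```

```text
tcp jig -13.961764213653217 -0.53167767631831 z 15.65951882121511 F jig -4.6839404576187516 1.6126795897817183 -0.9426859063239921 w 20.243710779682722 t 19.9
```

Call:
arm_command([
  [-0.1,-0.4,0,0,0,0],
  [-0.1,-0.4,0,0,0,0],
])

```text
time_s: 20.15
eef_pos: [541.9, -156.9, 15.6]
eef_rot: [-0.589, 0.808, 0.001, 0.0]
wrist_force: [-3.0, 2.9, 0.2]
width: 20.2
```

```bash
python3 look.py w30
```

```text
tcp jig -13.96411756179639 -0.706201293797316 z 15.647587842772356 F jig -3.6977644660733753 1.8456470793949935 0.22383056411452154 w 20.230007114336154 t 20.15
```

```bash
python3 look.py w31; python3 - <<'E'
from h import *
import pickle
for n in ['w7','w31']:
    s,C,im=pickle.load(open(n+'.pkl','rb'))
    y0=140 if n=='w7' else 140
    save('z'+n,cv2.resize(im[y0:y0+150,220:440],(800,545),interpolation=cv2.INTER_CUBIC))
E
```

```text
tcp jig -13.98164372216467 -0.707270499514193 z 15.603411476712296 F jig -5.2220301915127365 2.809002332582067 1.0129448196409754 w 19.780178424087694 t 20.2
```

View pics/zw31.png

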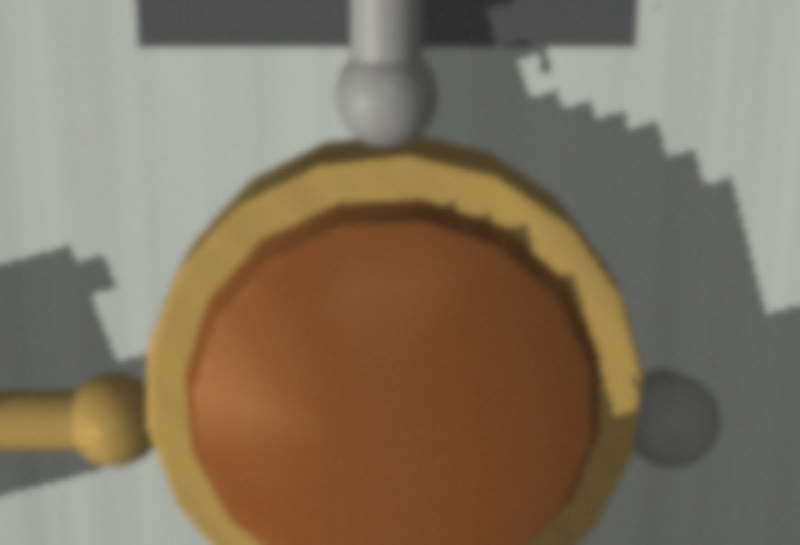

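View pics/zw7.png

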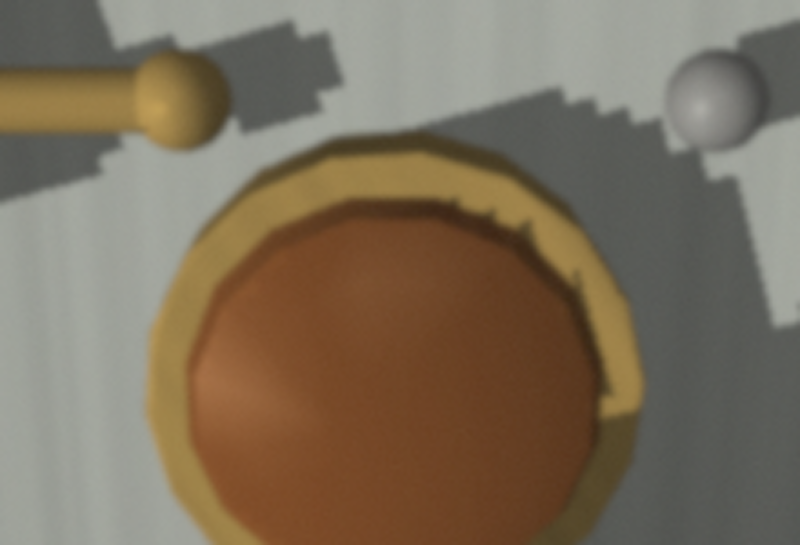

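```bash
python3 - <<'E'
from h import *
import pickle
for n,a,b in [('w7',(269.8,167.5),(416.9,167.5)),('w31',(250.3,255.3),(404,255.0))]:
    s,C,im=pickle.load(open(n+'.pkl','rb'))
    P=ray(C,[a,b],19); print(n,np.linalg.norm(P[0]-P[1]))
E
```

```text
w7 52.07140869470215
w31 58.83290191222758
```

Call:
arm_command([
  [0.4,-0.1,0,0,0,0],
  [0.4,-0.1,0,0,0,0],
  [0.4,-0.1,0,0,0,0],
])

```text
time_s: 20.55
eef_pos: [542.0, -156.9, 15.6]
eef_rot: [-0.589, 0.808, 0.001, 0.0]
wrist_force: [-5.6, 4.6, 1.3]
width: 20.0
```

```bash
python3 look.py w32;python3 look.py w32;python3 look.py w32
```

```text
tcp jig -13.84169240553812 -0.6850442615109127 z 15.556429403549593 F jig -6.713137978030545 2.630191605851498 1.3216322733146615 w 19.953861696040285 t 20.55
tcp jig -13.84050752254999 -0.6703811520929782 z 15.554598172525438 F jig -6.7471771195388595 1.5395569695941334 2.5791716131206908 w 19.936130808317245 t 20.6
tcp jig -13.873456813366182 -0.6707814261388979 z 15.527340202844718 F jig -6.3929411848317645 1.7529092372228001 1.1973547134104217 w 20.01555744634507 t 20.65
```

Call:
arm_command([
  [0.2,-0.1,0.1,0,0,0],
  [0.4,-0.1,0.1,0,0,0],
  [0.4,-0.1,0.1,0,0,0],
  [0.4,-0.1,0.1,0,0,0],
])

```text
time_s: 21.1
eef_pos: [542.1, -156.9, 15.5]
eef_rot: [-0.589, 0.808, 0.002, -0.0]
wrist_force: [-6.3, 4.0, 2.0]
width: 20.2
```

```bash
python3 look.py w33;python3 look.py w33;python3 look.py w33
```

```text
tcp jig -13.779714819591831 -0.6546479426544598 z 15.508594988865314 F jig -7.204761113304324 1.908355694266191 2.017967561197494 w 20.224243639988543 t 21.1
tcp jig -13.779377069207078 -0.65422300081616 z 15.510661612135427 F jig -8.236746978057235 1.8038371998955498 1.0448600971826814 w 20.06120749292176 t 21.15
tcp jig -13.777423433082708 -0.6913069143134474 z 15.521514043153797 F jig -8.465330897374496 2.4489666621339823 2.5480362782166948 w 19.901791483703786 t 21.2
```

Call:
arm_command([
  [0.2,-0.1,0.2,0,0,0],
  [0.3,-0.1,0.2,0,0,0],
  [0.3,-0.1,0.2,0,0,0],
  [0.3,-0.1,0.2,0,0,0],
  [0.3,-0.1,0.2,0,0,0],
])

```text
time_s: 21.75
eef_pos: [542.1, -156.9, 15.6]
eef_rot: [-0.589, 0.808, 0.002, -0.0]
wrist_force: [-7.6, 4.4, 0.6]
width: 20.1
```

```bash
python3 look.py w34;python3 look.py w34;python3 look.py w34
```

```text
tcp jig -13.724267130478557 -0.6311541361288869 z 15.577849194890806 F jig -8.560142375548505 1.875244952604502 0.6051222239792198 w 20.100559196576828 t 21.75
tcp jig -13.736058677753187 -0.6708849946342782 z 15.567398023031513 F jig -8.722946547745673 1.9230866545366208 1.2902854717977936 w 19.977899325368245 t 21.8
tcp jig -13.711236964266767 -0.6608025952969323 z 15.583341148800875 F jig -8.745599495285651 1.5483829259082544 1.4222940997843596 w 19.919231220277904 t 21.85
```

Call:
arm_command([
  [-0.5,0.2,0,0,0,0],
  [-1,0.3,0,0,0,0],
  [-1.4,0.5,0,0,0,0],
  [-1.9,0.6,0,0,0,0],
  [-2.9,0.9,0,0,0,0],
  [-4.8,1.5,0,0,0,0],
  [-6.7,2.1,0,0,0,0],
  [-6.7,2.1,0,0,0,0],
])

```text
time_s: 22.7
eef_pos: [536.9, -156.5, 16.7]
eef_rot: [-0.589, 0.808, -0.0, 0.0]
wrist_force: [-0.0, -0.0, 0.2]
width: 20.1
```

```bash
python3 look.py w35; python3 - <<'E'
from h import *
import pickle
s,C,im=pickle.load(open('w35.pkl','rb'))
save('zw35',cv2.resize(im[100:250,220:440],(800,545),interpolation=cv2.INTER_CUBIC))
im=ctrl.capture('side'); save('sd35',cv2.resize(im[225:325,340:460],(720,600),interpolation=cv2.INTER_CUBIC))
E
```

```text
tcp jig -18.864537886399056 -1.8645482474697583 z 16.683618847323576 F jig -0.0062867275926893245 -0.04008734167969574 0.23473844785232922 w 20.063587236862535 t 22.7
```

View pics/zw35.png

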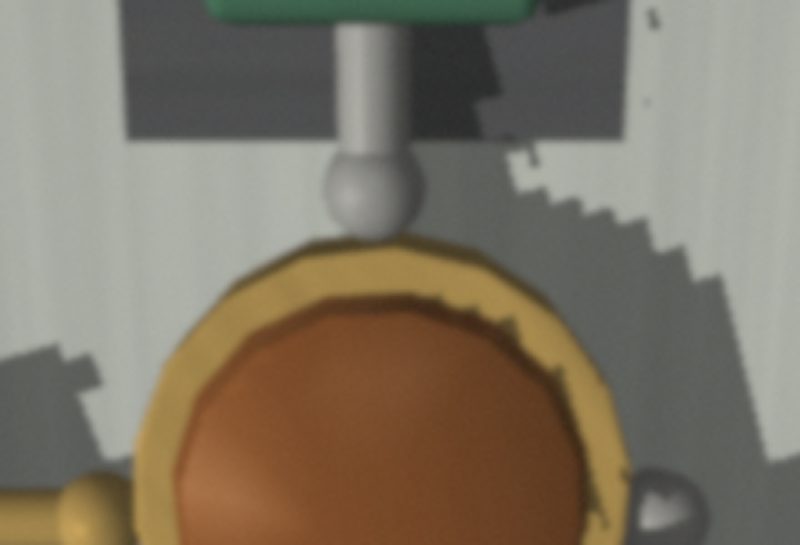

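View pics/w35.png

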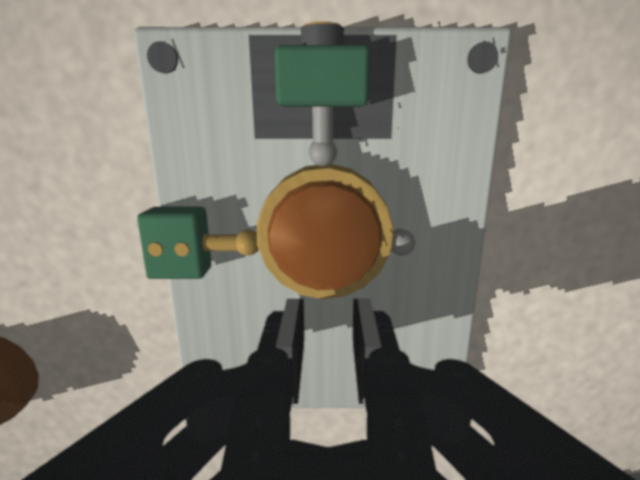

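View pics/sd35.png

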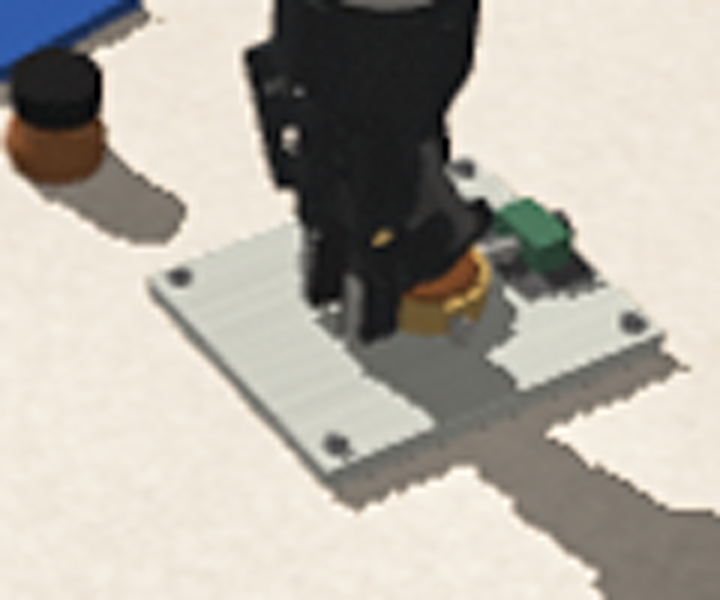

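Call:
arm_command([
  [-8,2.6,0,0,0,0],
  [-20,6.4,0,0,0,0],
  [-30,9.7,10,0,0,0],
  [-30,9.7,40,0,0,0],
  [-30,9.7,40,0,0,0],
  [-30,9.7,40,0,0,0],
])

```text
time_s: 23.4
eef_pos: [507.0, -146.7, 57.0]
eef_rot: [-0.589, 0.808, -0.001, 0.0]
wrist_force: [-0.3, -0.3, -0.5]
width: 20.0
```

```bash
python3 look.py w36; python3 - <<'E'
from h import *
im=ctrl.capture('scene'); save('sc36',cv2.resize(im[220:360,170:350],(771,600),interpolation=cv2.INTER_CUBIC))
import pickle
s,C,im=pickle.load(open('w36.pkl','rb')); save('zw36',cv2.resize(im[80:260,200:440],(800,600),interpolation=cv2.INTER_CUBIC))
E
```

```text
tcp jig -50.25363613684852 -1.7292303579231356 z 57.0125647425994 F jig -0.15058385047588385 -0.356466439486673 -0.4555946108757461 w 19.963177386955117 t 23.4
```

View pics/zw36.png

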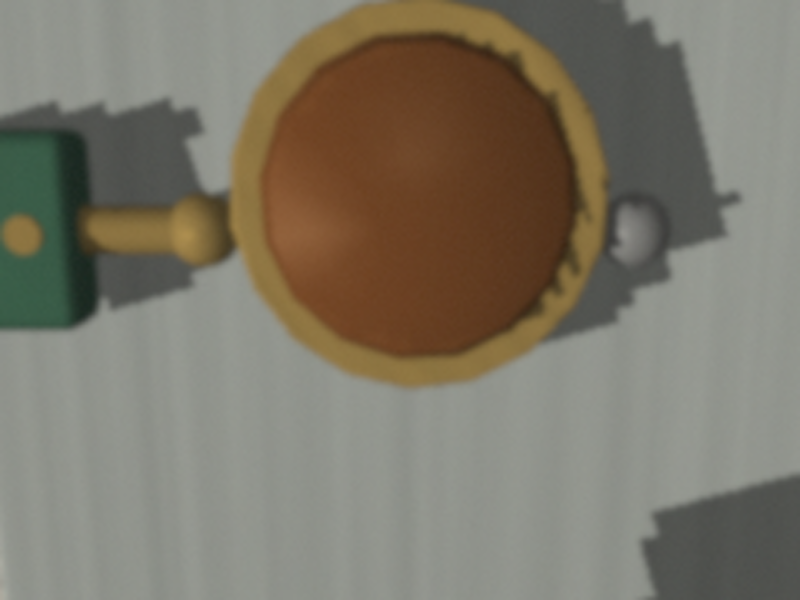

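View pics/sc36.png

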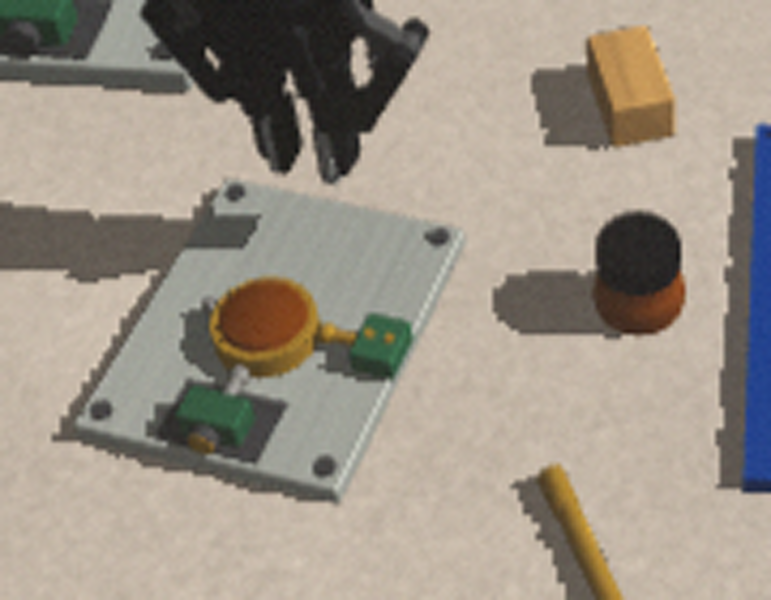

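The brooch lies flat and touches all three balls, and the bystanders haven't moved, so I'm handing it in.

```bash
python3 -c "
from cell import ctrl
print(ctrl.sign_off())"
```

```text
the job is handed in; nothing more can be done
None
```

The amber brooch is seated in the smallest jig and I have handed the job in at about 23.5 s of the 72 s allowed; no verdict is reported.

**What I did:** I laid the brooch flat in the jig's mouth and pushed it in past the nose with the fingers set 20 mm apart, keeping to the nose side. I slid it sideways onto the post, pressed it on the end stop, then backed straight off.

**Final press:** The wrist read about 8.7 N along the jig. Sliding friction just before contact was about 1–2 N, so I put the force on the stop at roughly 7 N. The sideways push towards the post was about 2 N.

**Last checks:**
- **Pictures:** After backing off, the brooch looked flat and still against the stop, nose and post. The block, jar and pin vise showed no sign of having moved.
- **Nose-to-post spacing:** I measured 58.8 mm before the final press, against about 59.3 mm expected if the brooch is on the post.
- **Not checked:** I had no direct reading of the three contact forces after release; that they still bear is inferred from the pictures and the unloading. The jig's corners also disagreed with my fit by 2 to 5 pixels, so I relied on the ball positions and the felt contact instead.

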